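Clamp a pump cover down evenly, crisscross in two passes

ROBOT

A 6-joint arm with a two-finger parallel gripper is mounted at the origin on the work surface. World frame = base frame: x ahead of the robot, y to its left, z up, the work surface at z = 0. Lengths are in m, angles in rad, forces in N, time in s.
With the tool pointing down it reaches from about 0.275 to 0.725 m from the base axis. Payload 15.9 kg.
Tool frame: the origin (TCP) lies midway between the tips of the shut fingers; the grasp point (between the pads) lies 19 mm behind it; z points along the fingers, y is the direction in which the jaws open and shut (so a half turn about z gives the same grasp; the last joint's range is limited). The gripper opens to 85 mm and grips with 20 to 120 N. Pads are 22 mm wide; open, the fingers measure 114 mm over their backs; the gripper's body (76 mm by 85 mm) begins 54 mm behind the grasp point. The pads swing forward as they close: fully open they stand 13 mm farther back than shut.
Start: joints at [-1.315, 0.213, -0.034, 1.323, 0, 1.571], TCP at [0.127, -0.484, 0.231] pointing down, gripper open.
Joint ranges: [-2.98, 2.98], [-0.74, 1.72], [-1.14, 1.35], [-2.1, 2.04], [-1.57, 1.44], [-3.14, 3.14]. Speed limits (rad/s): [1.89, 1.89, 2.39, 2.57, 3.14, 3.14].

INTERFACE

Orientations are given as a rotation vector (axis times angle).
In Python, from workcell import bot, grab_frame, get_calibration gives the robot as it stands. The module is installed in compiled form; this text tells all that it offers.
- The arm moves only by the tool apply_moves, never from a script. Its argument "commands" is one flat list of numbers, 5 for each row, row after row: the shift along the world's x, y, z in mm, then the turn about the world's z in rad, then the finger opening in mm, from 0 to 85.4. A call has 1 to 12 rows; each row is the pose to reach, as a shift and turn from the pose commanded when the call began; what a row does not reach only later rows make up. A row lasts 1/8 s, in which the tool goes at most 62.5 mm and 10.7 degrees, less where a joint would pass 70% of its speed; a pose out of reach is approached as far as the arm can. A call with a gripper value outside its range is refused whole. The fingers move at their own pace and stop on an object; "force" is the grip in N (left out, the last holds). Time passes only in rows, so rows that repeat a pose let the fingers close. It gives the time, the measured TCP pose, the force and the opening at its end, in the units of the state.
- bot.sense(): the state, without advancing time (a new reading comes with each control period).
- grab_frame(name): name is "scene" or "top" or "wrist"; returns (picture, depth): 384x512x3 uint8, red, green, blue; 384x512 float32, m along the optical axis (not along the pixel's ray), 0 where there is no reading.
- get_calibration(name): a dict with "mtx" (3x3 intrinsics, pixels), "rvec" (rotation vector, rad) and "tvec" (3), from world to camera coordinates, as OpenCV has them. Camera axes: x right, y down, z forward; pixel columns grow to the right and rows downward; lengths in m; the calibration is good to about 2 mm. A picture is of the moment at which its call begins: read the wrist's pose just before it. get_calibration takes no time and is no camera call; for the wrist camera it gives the pose at the moment of the call.
- bot.finish_job(): hands the job in, once; it reports no verdict.
The state is a dict: "time": time; "joint_positions": joint angles; "qd": joint speeds; "joint_efforts": joint torques, N m; "ee_pos": TCP position; "orientation": TCP orientation; "wrist_force": force on the tool from outside, world axes, zero at the start; "wrist_torque": the same for the moment, N m; "width": finger opening in m.
Only numpy, scipy, OpenCV 4.12 (cv2) and the standard library are available. Lean on these libraries where they do the work, as an engineer would, in place of code of your own. Each camera call takes 0.05 s, during which the arm holds its last target. There are 200 camera calls.

TASK

One corner of the blue pump cover is standing proud: press it down until the cover lies flat on its housing, before you tighten any nut. Then tighten the four brass clamp nuts clockwise in crisscross order, always going on to the diagonally opposite nut and then to the other pair: first pass each to about half way (the white line), second pass each fully home against its stop (the green line). Leave everything else on the bench alone.

Things in the scene. Friction and masses are not known exactly. Their poses are not given: they have to be found in the camera images.
- housing: fixed aluminium pump housing, 206 mm square, 60 mm high, at any yaw; on it a blue cover 210 mm square, 10 mm thick (top at z = 70 mm when flat). Origin: centre of the underside. Four nuts stand 85 mm from its vertical axis (120 mm between neighbours): nut_1 towards its +x, nut_2 +y, nut_3 -x, nut_4 -y; so 1 and 3 are diagonally opposite, and 2 and 4
- cover (a joint): tilt of the blue cover about one of its corners, rad: 0 = lying flat on the housing (hard stop), positive = the opposite corner stands proud, by 260 mm x the angle at its yellow pad (8 to 12 mm at the start). The cover sticks where it is left; 3 to 4 N straight down on the proud pad moves it until it meets the stop.
- corner_1 (a point): centre of the top of the yellow round press pad (28 mm across, 2 mm high) near corner 1 of the cover, 113 mm from the cover's centre, between nut_1 and nut_2. 72 mm above the bench when the cover lies flat there; one of the four pads stands higher at the start.
- corner_2 (a point): centre of the top of the yellow round press pad (28 mm across, 2 mm high) near corner 2 of the cover, 113 mm from the cover's centre, between nut_2 and nut_3. 72 mm above the bench when the cover lies flat there; one of the four pads stands higher at the start.
- corner_3 (a point): centre of the top of the yellow round press pad (28 mm across, 2 mm high) near corner 3 of the cover, 113 mm from the cover's centre, between nut_3 and nut_4. 72 mm above the bench when the cover lies flat there; one of the four pads stands higher at the start.
- corner_4 (a point): centre of the top of the yellow round press pad (28 mm across, 2 mm high) near corner 4 of the cover, 113 mm from the cover's centre, between nut_4 and nut_1. 72 mm above the bench when the cover lies flat there; one of the four pads stands higher at the start.
- nut_1 (a joint): angle of clamp nut 1, rad, growing as it is tightened (clockwise seen from above): 0 = slack, 0.6 = half way, 1.2 = hard stop, fully tight. Starts between 0 and 0.2. Turns with steady friction (0.12 N m), stays where it is left, does not rise or sink.
- bar_1 (a point): centre of the brass T-bar of clamp nut 1, on its turning axis, half-way up the bar, 100 mm above the bench. Bar 64 mm long (x axis), 14 mm thick (y axis), 24 mm high; its +x end is painted green. 18 mm free from flat cover to bar, round a 22 mm collar and 34 mm flange. Lines on the cover 43 mm from the axis: white where the green end points at half way, green at the stop.
- nut_2 (a joint): angle of clamp nut 2, rad, growing as it is tightened (clockwise seen from above): 0 = slack, 0.6 = half way, 1.2 = hard stop, fully tight. Starts between 0 and 0.2. Turns with steady friction (0.12 N m), stays where it is left, does not rise or sink.
- bar_2 (a point): centre of the brass T-bar of clamp nut 2, on its turning axis, half-way up the bar, 100 mm above the bench. Bar 64 mm long (x axis), 14 mm thick (y axis), 24 mm high; its +x end is painted green. 18 mm free from flat cover to bar, round a 22 mm collar and 34 mm flange. Lines on the cover 43 mm from the axis: white where the green end points at half way, green at the stop.
- nut_3 (a joint): angle of clamp nut 3, rad, growing as it is tightened (clockwise seen from above): 0 = slack, 0.6 = half way, 1.2 = hard stop, fully tight. Starts between 0 and 0.2. Turns with steady friction (0.12 N m), stays where it is left, does not rise or sink.
- bar_3 (a point): centre of the brass T-bar of clamp nut 3, on its turning axis, half-way up the bar, 100 mm above the bench. Bar 64 mm long (x axis), 14 mm thick (y axis), 24 mm high; its +x end is painted green. 18 mm free from flat cover to bar, round a 22 mm collar and 34 mm flange. Lines on the cover 43 mm from the axis: white where the green end points at half way, green at the stop.
- nut_4 (a joint): angle of clamp nut 4, rad, growing as it is tightened (clockwise seen from above): 0 = slack, 0.6 = half way, 1.2 = hard stop, fully tight. Starts between 0 and 0.2. Turns with steady friction (0.12 N m), stays where it is left, does not rise or sink.
- bar_4 (a point): centre of the brass T-bar of clamp nut 4, on its turning axis, half-way up the bar, 100 mm above the bench. Bar 64 mm long (x axis), 14 mm thick (y axis), 24 mm high; its +x end is painted green. 18 mm free from flat cover to bar, round a 22 mm collar and 34 mm flange. Lines on the cover 43 mm from the axis: white where the green end points at half way, green at the stop.
- pulley: black grooved crankshaft pulley, 156 mm across, 36 mm high, lying flat; bystander, to be left alone. Origin: centre of its underside.
- sprocket: dark toothed belt wheel, 116 mm across, 30 mm high, lying flat; bystander, to be left alone. Origin: centre of its underside.
- marker: white and green paint marker, 125 mm long, 18 mm thick, lying along its x axis; bystander, to be left alone. Origin: centre of its underside.
- wrench: steel wrench, 190 mm long, lying along its x axis; bystander, to be left alone. Origin: its middle, on its underside.
- bolt_a: engine bolt standing on its head, 99 mm tall, 26 mm across the head; bystander, to be left alone. Origin: centre of its underside.
- bolt_b: second engine bolt like bolt_a, standing on its head; bystander, to be left alone. Origin: centre of its underside.
- idler: dark idler roller, 80 mm across, 42 mm high with its bolt head, lying flat; bystander, to be left alone. Origin: centre of its underside.

How it is judged:
By the outcome, as a careful person would: the job done as asked, in the order asked, and still so for the second after the job is handed in, with the robot touching nothing.
It also fails if it takes over 72 s, if anything falls off the work surface, if the arm or the gripper's body presses on something with over 40 N, if the wrist force passes 120 N, or if a joint passes its speed limit or range.

## Working session

There is one attempt and no reset: what is moved stays moved. The work goes in short steps, Python scripts to look and compute and a tool call to move; the robot and the scene stay as the last step left them, time stands still between calls to the robot, and variables do not carry over. Pictures are saved under pics/ and viewed, about 8 in all and at most 12, crops included, and the job is handed in when it is done.

Besides the shell and the picture viewer there is one more tool, called as name(argument=value, ...) on one line, values as JSON. apply_moves: Moves the arm, as the interface text tells. Its arguments: {"type":"object","properties":{"commands":{"type":"array","items":{"type":"number"}},"force":{"type":"number"}},"required":["commands"]}

```bash
mkdir -p pics; cat > h.py <<'E'
import numpy as np, cv2
from workcell import bot, grab_frame, get_calibration
def cam(n):
    c=get_calibration(n); R=cv2.Rodrigues(np.array(c["rvec"],float))[0]; return np.array(c["mtx"]),R,np.array(c["tvec"],float).ravel()
def atz(c,u,v,z):
    K,R,t=c; d=R.T@np.linalg.inv(K)@[u,v,1]; o=-R.T@t; return o+d*(z-o[2])/d[2]
def dep(c,u,v,D):
    K,R,t=c; return R.T@(np.linalg.inv(K)@[u,v,1]*D-t)
def proj(c,P):
    K,R,t=c; p=K@(R@np.array(P,float)+t); return p[:2]/p[2]
def save(n,im,s=1.5):
    cv2.imwrite("pics/"+n,cv2.resize(im[...,::-1],None,fx=s,fy=s,interpolation=cv2.INTER_CUBIC))
E
python3 - <<'E'
from h import *
for n in("top","scene"):
    im,d=grab_frame(n); save(n+"1.png",im); np.savez(n+"1.npz",im=im,d=d)
    c=cam(n); print(n,-c[1].T@c[2],c[0][0,0])
    if n=="top":
        hsv=cv2.cvtColor(im,cv2.COLOR_RGB2HSV)
        m=cv2.inRange(hsv,(22,120,120),(35,255,255))
        k,_,st,ce=cv2.connectedComponentsWithStats(m)
        for i in range(1,k):
            if st[i,4]>20: u,v=ce[i]; print(ce[i],st[i,4],dep(c,u,v,d[int(round(v)),int(round(u))]),atz(c,u,v,.072))
E
```

```text
top [0.44992557 0.00327277 1.01090716] 361.6902325154339
[304.97727273  92.38636364] 44 [ 0.78864477 -0.11007526  0.04378543] [ 0.77876306 -0.10676847  0.072     ]
[320.91176471 121.83823529] 68 [ 0.698013   -0.14760643  0.08006688] [ 0.70016298 -0.14891398  0.072     ]
[288.30769231 127.41025641] 39 [ 0.67423243 -0.06053157  0.11319241] [ 0.68452494 -0.06345928  0.072     ]
[290.79310345 136.27586207] 29 [ 0.65785448 -0.06905176  0.08601225] [ 0.66100462 -0.07014748  0.072     ]
[297.77419355 135.16129032] 31 [ 0.65455997 -0.08431864  0.11399559] [ 0.66414145 -0.08841988  0.072     ]
[338.94339623 145.49056604] 106 [ 0.63063514 -0.1884145   0.10798335] [ 0.63783679 -0.19605362  0.072     ]
[266.54929577 150.15492958] 71 [ 0.62255414 -0.00690318  0.07757796] [ 0.62358584 -0.006964    0.072     ]
[308.5 163. ] 24 [ 0.58820359 -0.11452774  0.08970606] [ 0.59086138 -0.11679194  0.072     ]
[279.06862745 178.53921569] 102 [ 0.54537163 -0.0387068   0.10862182] [ 0.54924557 -0.04041066  0.072     ]
[350. 176.] 69 [ 0.55742664 -0.22344122  0.0767554 ] [ 0.55797389 -0.22459534  0.072     ]
[321.09090909 190.4       ] 55 [ 0.51671905 -0.14347011  0.11019856] [ 0.51955172 -0.1496934   0.072     ]
[331.63157895 195.21052632] 38 [ 0.50496658 -0.16943911  0.111266  ] [ 0.50736892 -0.17697734  0.072     ]
[295.2173913  204.43478261] 69 [ 0.48221054 -0.08266677  0.07396958] [ 0.48227841 -0.08284742  0.072     ]
[499.31746032 274.50793651] 63 [ 0.30346807 -0.63287858  0.02380541] [ 0.31061876 -0.60181891  0.072     ]
[482.37735849 275.90566038] 53 [ 0.29869421 -0.58949516  0.02117869] [ 0.30645975 -0.55905728  0.072     ]
[465.82222222 278.2       ] 45 [ 0.29265798 -0.54288209  0.02563072] [ 0.30005934 -0.51717884  0.072     ]
scene [1.42889667 0.05965108 1.01745655] 496.8859594451778
```

View pics/top1.png

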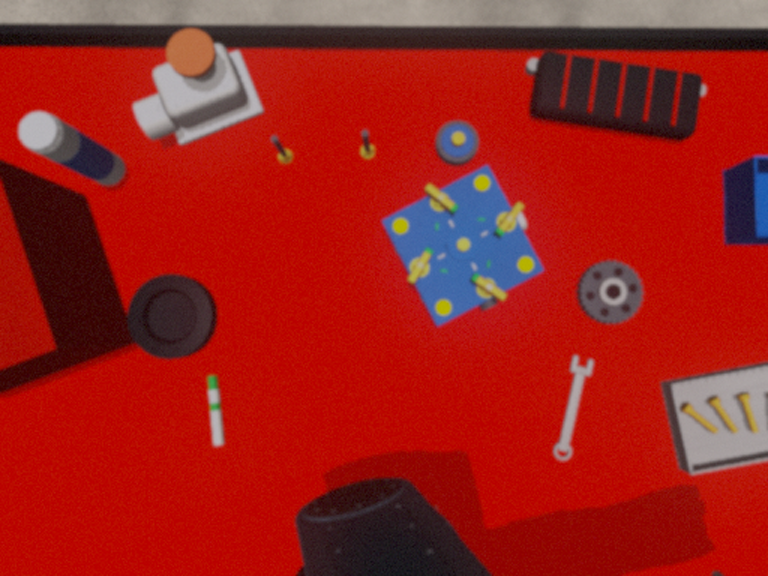

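View pics/scene1.png

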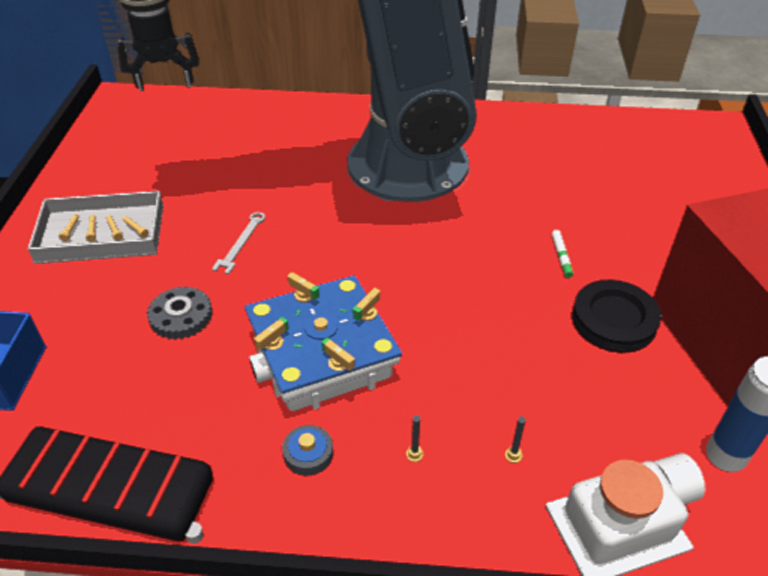

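The top view shows the cover centred near (463,244) px, with pads at (482,183), (401,226), (526,264) and (444,307). The far pad (482,183) reads highest by depth. The scene view agrees with this layout. Next I get the wrist camera offset before moving.

```bash
python3 - <<'E'
from h import *
s=bot.sense(); print(s["ee_pos"],s["orientation"],s["time"],s["width"])
R=cv2.Rodrigues(np.array(s["orientation"],float))[0]; print(R.round(3))
c=cam("wrist"); print(-c[1].T@c[2]-s["ee_pos"], c[1][2], c[0][0,0])
E
```

```text
[ 0.1264432  -0.48343883  0.23087625] [-3.11494233e+00 -4.00587085e-01  1.60909480e-04] 0.1 0.08538089255596282
[[ 0.967  0.253 -0.   ]
 [ 0.253 -0.967  0.001]
 [ 0.    -0.001 -1.   ]]
[0.06798011 0.01856097 0.14270238] [-0.26826619 -0.07005657 -0.96079411] 277.25834676077574
```

apply_moves(commands=[55, 50, 40, 0, 60, 110, 100, 40, 0, 60, 160, 145, 40, 0, 60, 210, 190, 40, 0, 60, 260, 235, 40, 0, 60, 305, 275, 40, 0, 60, 350, 315, 40, 0, 60, 394, 353, 40, 0, 60, 394, 353, 40, 0, 60, 394, 353, 40, 0, 60, 394, 353, 40, 0, 60])

```text
time: 1.48
ee_pos: [0.5201, -0.1309, 0.271]
orientation: [-3.116, -0.401, 0.001]
wrist_force: [-0.3, -0.5, -1.1]
width: 0.0599
```

```bash
python3 - <<'E'
from h import *
s=bot.sense(); print(s["ee_pos"],s["time"],s["joint_positions"],np.abs(s["qd"]).max())
c=cam("wrist"); im,d=grab_frame("wrist"); save("w1.png",im); np.savez("w1.npz",im=im,d=d,K=c[0],R=c[1],t=c[2])
hsv=cv2.cvtColor(im,cv2.COLOR_RGB2HSV)
m=cv2.inRange(hsv,(26,150,150),(34,255,255))
k,l,st,ce=cv2.connectedComponentsWithStats(m)
for i in range(1,k):
    if st[i,4]>80: u,v=ce[i]; print(ce[i],st[i,4],dep(c,u,v,np.median(d[l==i])),atz(c,u,v,.072))
E
```

```text
[ 0.52009096 -0.13090769  0.27100863] 1.475 [-2.46460833e-01  2.88917787e-01  1.64337349e-01  1.44700831e+00
 -2.01578376e-04  2.63919166e+00] 0.020132240222926243
[313.64615385  11.93269231] 520 [ 0.69875773 -0.14576375  0.08315553] [ 0.70249036 -0.14689698  0.072     ]
[170.33406114  52.00655022] 458 [ 0.62361507 -0.00556613  0.07813212] [ 0.62426294 -0.00361764  0.072     ]
[336.73846154 157.49538462] 325 [ 0.5592118  -0.22145122  0.07842961] [ 0.55865655 -0.22354672  0.072     ]
```

View pics/w1.png

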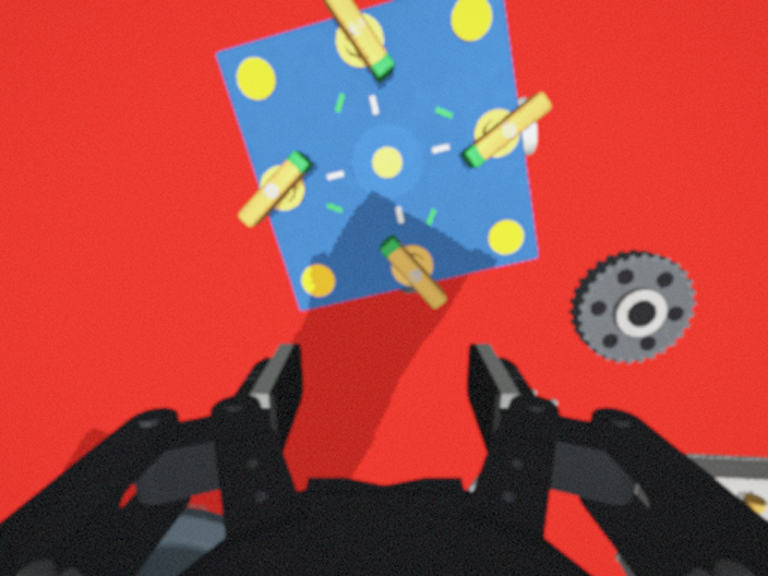

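The wrist view shows all four bars. Their green ends are at (383,66), (300,160), (473,157) and (389,245) px, and the white and green lines show clearly. The far pad at (472,17) is proud, at z≈83 mm. Now I compute angles.

```bash
python3 - <<'E'
from h import *
z=np.load("w1.npz"); c=(z["K"],z["R"],z["t"])
C=np.array([.591,-.114]);
P=lambda u,v,h: atz(c,u/1.5,v/1.5,h)[:2]
ang=lambda a:np.arctan2(a[1],a[0])
for n,a,g,o,w,gl in [("far",.496,(381,66),(334,-5),(374,105),(340,103)),("left",2.067,(300,159),(244,220),(335,175),(334,208)),
  ("right",-1.074,(472,158),(546,100),(440,149),(444,112)),("near",-2.645,(389,243),(440,303),(399,214),(432,216))]:
    N=C+.085*np.array([np.cos(a),np.sin(a)]); G=P(*g,.112);O=P(*o,.112);W=P(*w,.07);L=P(*gl,.07)
    print(n,N.round(4),"mid",((G+O)/2).round(4),"len",np.linalg.norm(G-O).round(3),"bar",ang(G-O).round(3),"white",ang(W-N).round(3),np.linalg.norm(W-N).round(3),"green",ang(L-N).round(3),"exp half",((a+2*np.pi)%(2*np.pi)-np.pi).round(3))
E
```

```text
Traceback (most recent call last):
AttributeError: 'float' object has no attribute 'round'
```

```bash
python3 - <<'E'
from h import *
z=np.load("w1.npz"); c=(z["K"],z["R"],z["t"])
C=np.array([.591,-.114]);
P=lambda u,v,h: atz(c,u/1.5,v/1.5,h)[:2]
ang=lambda a:np.arctan2(a[1],a[0])
for n,a,g,o,w,gl in [("far",.496,(381,66),(334,-5),(374,105),(340,103)),("left",2.067,(300,159),(244,220),(335,175),(334,208)),
  ("right",-1.074,(472,158),(546,100),(440,149),(444,112)),("near",-2.645,(389,243),(440,303),(399,214),(432,216))]:
    N=C+.085*np.array([np.cos(a),np.sin(a)]); G=P(*g,.112);O=P(*o,.112);W=P(*w,.07);L=P(*gl,.07)
    print(n,N.round(4),"mid",((G+O)/2).round(4),"len",np.linalg.norm(G-O).round(3),"bar",ang(G-O).round(3),"white",ang(W-N).round(3),np.linalg.norm(W-N).round(3),"green",ang(L-N).round(3),"exp half",(a+2*np.pi)%(2*np.pi)-np.pi)
E
```

```text
far [ 0.6658 -0.0735] mid [ 0.6637 -0.0753] len 0.05 bar -2.255 white -2.641 0.042 green 3.018 exp half -2.6455926535897927
left [ 0.5505 -0.0393] mid [ 0.5514 -0.0395] len 0.06 bar -0.538 white -1.071 0.042 green -1.698 exp half -1.074592653589793
right [ 0.6315 -0.1887] mid [ 0.632  -0.1884] len 0.06 bar 2.491 white 2.08 0.042 green 1.426 exp half 2.0675926535897933
near [ 0.5163 -0.1545] mid [ 0.5184 -0.1545] len 0.061 bar 0.956 white 0.5 0.043 green -0.141 exp half 0.4965926535897931
```

apply_moves(commands=[30, -3, 0, 0.18, 0, 60, -5, 0, 0.36, 0, 90, -7, 0, 0.54, 0, 120, -10, 0, 0.72, 0, 150, -12, 0, 0.9, 0, 177, -14, -40, 1.08, 0, 177, -14, -80, 1.26, 0, 177, -14, -120, 1.44, 0, 177, -14, -150, 1.62, 0, 177, -14, -165, 1.8, 0, 177, -14, -165, 1.98, 0, 177, -14, -165, 2.16, 0], force=40)

```text
time: 3.02
ee_pos: [0.6967, -0.1461, 0.1064]
orientation: [-1.109, -2.939, 0.0]
wrist_force: [-0.1, -0.2, 0.8]
width: -0.0005
```

```bash
python3 - <<'E'
from h import *
s=bot.sense(); print(s["ee_pos"],s["wrist_force"],s["joint_positions"])
c=cam("wrist"); im,d=grab_frame("wrist"); save("w2.png",im,1)
E
```

```text
[ 0.69671797 -0.14610346  0.10642455] [-0.09431003 -0.18766493  0.75869348] [-2.06661936e-01  7.09579356e-01  4.15481175e-01  1.27700078e+00
 -1.02080426e-04  5.14860143e-01]
```

View pics/w2.png

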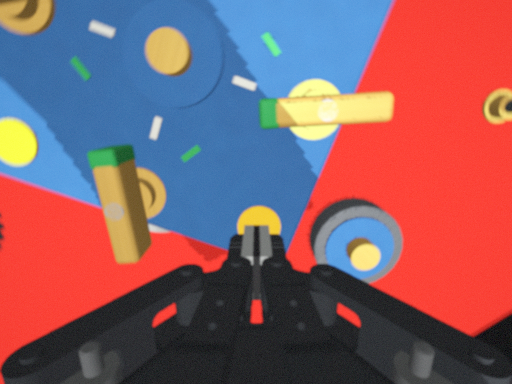

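The closed fingertips (256,232) are directly over the proud pad (260,222). I press down gradually.

apply_moves(commands=[0, 0, -10, 0, 0, 0, 0, -18, 0, 0, 0, 0, -23, 0, 0, 0, 0, -26, 0, 0, 0, 0, -29, 0, 0, 0, 0, -31, 0, 0, 0, 0, -33, 0, 0, 0, 0, -34, 0, 0, 0, 0, -34, 0, 0])

```text
time: 4.2
ee_pos: [0.6977, -0.1447, 0.0723]
orientation: [1.115, 2.937, 0.0]
wrist_force: [0.7, -1.8, 2.4]
width: 0.0002
```

apply_moves(commands=[0, 0, -1, 0, 0, 0, 0, -2, 0, 0, 0, 0, -2, 0, 0])

```text
time: 4.58
ee_pos: [0.6978, -0.1446, 0.0719]
orientation: [1.115, 2.936, 0.001]
wrist_force: [-7.1, -0.2, 20.5]
width: -0.0
```

The force rose to 20 N with the tip at z = 71.9 mm, so the cover is on its stop. I move above the left nut and check from there.

apply_moves(commands=[0, 0, 30, 0, 0, 0, 0, 70, 0, 20, -15, 12, 95, 0.1, 45, -50, 36, 95, 0.19, 45, -90, 66, 95, 0.19, 45, -125, 91, 95, 0.19, 45, -147, 106, 95, 0.19, 45, -147, 106, 95, 0.19, 45, -147, 106, 95, 0.19, 45])

```text
time: 5.7
ee_pos: [0.5509, -0.0388, 0.1653]
orientation: [0.831, 3.029, 0.0]
wrist_force: [0.1, 0.1, 0.6]
width: 0.0452
```

```bash
python3 - <<'E'
from h import *
s=bot.sense(); print(s["ee_pos"],s["orientation"],s["wrist_force"],s["time"])
R=cv2.Rodrigues(np.array(s["orientation"],float))[0]; print("yaw",np.arctan2(R[1,0],R[0,0]))
c=cam("wrist"); im,d=grab_frame("wrist"); save("w3.png",im); np.savez("w3.npz",im=im,d=d,K=c[0],R=c[1],t=c[2])
for n in("wrist","top"):
    c=cam(n); im,d=(im,d) if n=="wrist" else grab_frame(n)
    hsv=cv2.cvtColor(im,cv2.COLOR_RGB2HSV)
    k,l,st,ce=cv2.connectedComponentsWithStats(cv2.inRange(hsv,(26,150,100),(34,255,255)))
    for i in range(1,k):
        if st[i,4]>(200 if n=="wrist" else 40): u,v=ce[i]; print(n,ce[i].round(),st[i,4],dep(c,u,v,np.median(d[l==i])).round(4))
E
```

```text
[ 0.55093923 -0.03878566  0.16531482] [8.31320904e-01 3.02939140e+00 3.44015102e-04] [0.12218296 0.09302031 0.56382932] 5.7
yaw 2.6059416919877796
wrist [329. 236.] 340 [ 0.6219 -0.0017  0.0726]
```

View pics/w3.png

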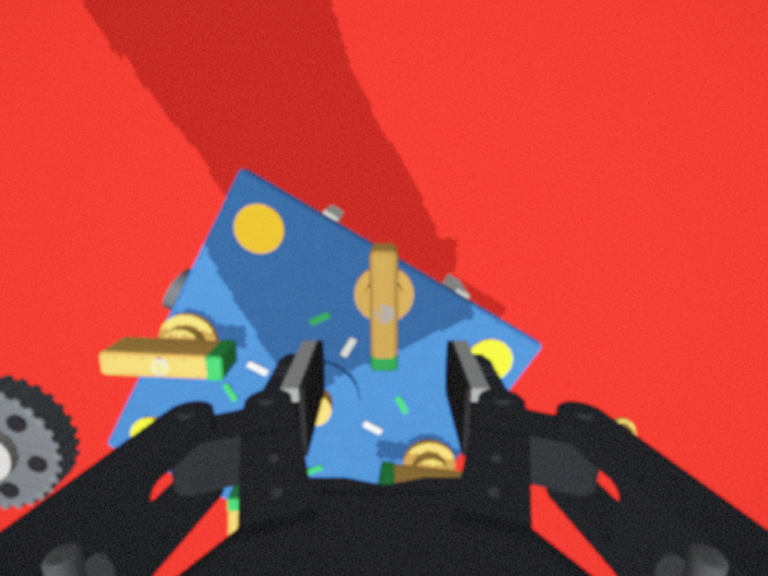

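The bar is centred between the jaws (384,307) and aligned, and the cover pad reads z = 72.6 mm. I descend, grip and turn the left nut to half way, by -0.54.

apply_moves(commands=[0, 0, -40, 0, 45, 0, 0, -73, 0, 45, 0, 0, -73, 0, 10, 0, 0, -73, 0, 10, 0, 0, -73, 0, 10, 0, 0, -73, 0, 10, 0, 0, -73, -0.14, 10, 0, 0, -73, -0.28, 10, 0, 0, -73, -0.42, 10, 0, 0, -73, -0.54, 10, 0, 0, -73, -0.54, 10, 0, 0, -73, -0.54, 10], force=60)

```text
time: 7.3
ee_pos: [0.5511, -0.0389, 0.0931]
orientation: [1.605, 2.699, 0.001]
wrist_force: [-1.7, -3.1, 5.1]
width: 0.0127
```

apply_moves(commands=[0, 0, 0, 0, 45, 0, 0, 0, 0, 45, 0, 0, 0, 0, 45, 0, 0, 50, 0, 45, 20, -37, 55, 0.1, 45, 45, -85, 55, 0.25, 45, 65, -122, 55, 0.36, 45, 80.5, -150, 55, 0.42, 45, 80.5, -150, 55, 0.42, 45, 80.5, -150, 55, 0.42, 45])

```text
time: 8.55
ee_pos: [0.6308, -0.1883, 0.1471]
orientation: [-1.012, -2.974, -0.0]
wrist_force: [0.5, 0.2, 0.2]
width: 0.0448
```

```bash
python3 - <<'E'
from h import *
s=bot.sense(); print(s["ee_pos"],s["wrist_force"],s["time"])
R=cv2.Rodrigues(np.array(s["orientation"],float))[0]; print("yaw",np.arctan2(R[1,0],R[0,0]))
c=cam("wrist"); im,d=grab_frame("wrist"); save("w4.png",im,1)
print(proj(c,(.6315,-.1887,.112)),proj(c,(.6315-.032*.796,-.1887+.032*.605,.112)))
E
```

```text
[ 0.6308208  -0.18833435  0.14710587] [0.45898971 0.24818975 0.19435621] 8.55
yaw 2.485436559762732
[255.6689528  218.65483474] [255.31849798 173.19123004]
```

View pics/w4.png

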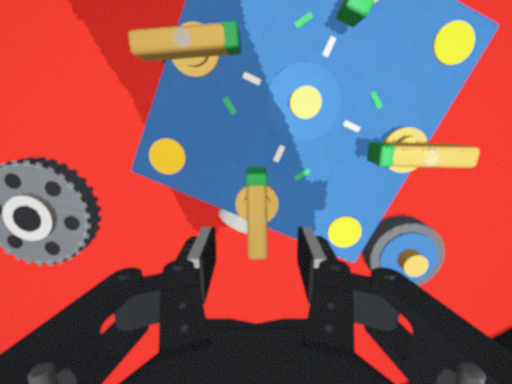

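The right bar is centred at u≈257, between the fingers. At top right, the left nut's green end now points at its white line. I grip and turn.

apply_moves(commands=[0, 0, -30, 0, 45, 0, 0, -55, 0, 45, 0, 0, -55, 0, 10, 0, 0, -55, 0, 10, 0, 0, -55, 0, 10, 0, 0, -55, 0, 10, 0, 0, -55, -0.14, 10, 0, 0, -55, -0.28, 10, 0, 0, -55, -0.42, 10, 0, 0, -55, -0.42, 10, 0, 0, -55, -0.42, 10])

```text
time: 9.98
ee_pos: [0.6316, -0.1879, 0.0935]
orientation: [1.609, 2.698, 0.003]
wrist_force: [-1.9, 7.2, 1.6]
width: 0.0128
```

apply_moves(commands=[0, 0, 0, 0, 45, 0, 0, 0, 0, 45, 0, 0, 0, 0, 45, 0, 0, 50, 0, 45, 5, 18, 55, -0.18, 45, 12, 38, 55, -0.36, 45, 18, 58, 55, -0.54, 45, 24, 78, 55, -0.72, 45, 30, 98, 55, -0.9, 45, 35, 115, 55, -1.05, 45, 35, 115, 55, -1.18, 45, 35, 115, 55, -1.18, 45])

```text
time: 11.48
ee_pos: [0.6661, -0.0736, 0.1474]
orientation: [2.838, 1.348, 0.0]
wrist_force: [-0.1, 0.2, 0.1]
width: 0.0451
```

```bash
python3 - <<'E'
from h import *
s=bot.sense(); print(s["ee_pos"],s["wrist_force"],s["time"],np.abs(s["qd"]).max())
R=cv2.Rodrigues(np.array(s["orientation"],float))[0]; print("yaw",np.arctan2(R[1,0],R[0,0]))
c=cam("wrist"); im,d=grab_frame("wrist"); save("w5.png",im,1); np.savez("w5.npz",K=c[0],R=c[1],t=c[2])
print(proj(c,(.6658,-.0736,.112)))
E
```

```text
[ 0.66607348 -0.07362252  0.14736489] [-0.07804991  0.23837636  0.14900203] 11.475 0.07586674804733408
yaw 0.8867472702379807
[256.6064436  217.57064129]
```

View pics/w5.png

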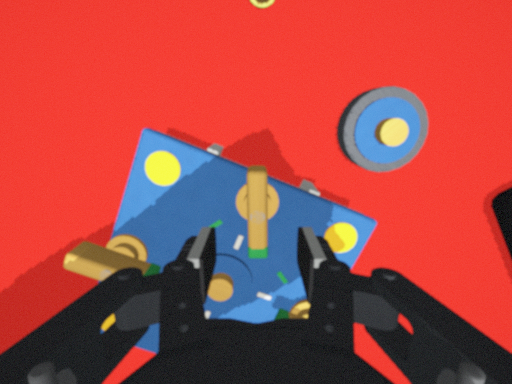

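The far bar is centred (257,212) and aligned.

apply_moves(commands=[0, 0, -30, 0, 45, 0, 0, -55, 0, 45, 0, 0, -55, 0, 10, 0, 0, -55, 0, 10, 0, 0, -55, 0, 10, 0, 0, -55, 0, 10, 0, 0, -55, -0.13, 10, 0, 0, -55, -0.26, 10, 0, 0, -55, -0.39, 10, 0, 0, -55, -0.39, 10, 0, 0, -55, -0.39, 10])

```text
time: 12.9
ee_pos: [0.6663, -0.074, 0.0933]
orientation: [3.044, 0.775, 0.002]
wrist_force: [-3.2, -3.7, 6.4]
width: 0.0126
```

apply_moves(commands=[0, 0, 0, 0, 45, 0, 0, 0, 0, 45, 0, 0, 0, 0, 45, 0, 0, 50, 0, 45, -35, -19, 55, 0.1, 45, -75, -41, 55, 0.25, 45, -115, -62, 55, 0.36, 45, -149, -81, 55, 0.46, 45, -149, -81, 55, 0.46, 45, -149, -81, 55, 0.46, 45])

```text
time: 14.15
ee_pos: [0.5176, -0.1546, 0.1475]
orientation: [2.79, 1.444, 0.001]
wrist_force: [1.0, 0.6, -0.1]
width: 0.0451
```

```bash
python3 - <<'E'
from h import *
s=bot.sense(); print(s["ee_pos"],s["wrist_force"],s["time"],np.abs(s["qd"]).max())
R=cv2.Rodrigues(np.array(s["orientation"],float))[0]; print("yaw",np.arctan2(R[1,0],R[0,0]))
c=cam("wrist"); im,d=grab_frame("wrist"); save("w6.png",im,1); np.savez("w6.npz",K=c[0],R=c[1],t=c[2])
print(proj(c,(.5163,-.1545,.112)))
E
```

```text
[ 0.5175575  -0.15462854  0.14752998] [ 0.99848307  0.6270865  -0.0922518 ] 14.15 0.014945623830154632
yaw 0.9549772356774023
[255.30360467 218.18526445]
```

View pics/w6.png

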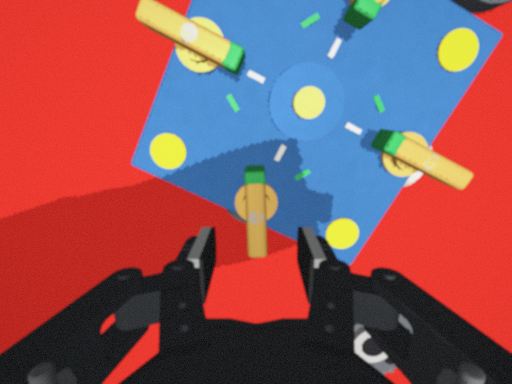

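The left, far and right bars all point at their white lines, and the near bar is centred (256,212). I turn it to half way, then go to the left nut for pass two.

apply_moves(commands=[0, 0, -30, 0, 45, 0, 0, -55, 0, 45, 0, 0, -55, 0, 10, 0, 0, -55, 0, 10, 0, 0, -55, 0, 10, 0, 0, -55, 0, 10, 0, 0, -55, -0.15, 10, 0, 0, -55, -0.3, 10, 0, 0, -55, -0.46, 10, 0, 0, -55, -0.46, 10, 0, 0, -55, -0.46, 10])

```text
time: 15.58
ee_pos: [0.5176, -0.1546, 0.0929]
orientation: [3.044, 0.778, 0.002]
wrist_force: [1.9, 5.3, 1.0]
width: 0.0123
```

apply_moves(commands=[0, 0, 0, 0, 45, 0, 0, 0, 0, 45, 0, 0, 0, 0, 45, 0, 0, 50, 0, 45, 5, 18, 55, 0.18, 45, 10, 36, 55, 0.36, 45, 15, 54, 55, 0.54, 45, 20, 72, 55, 0.72, 45, 26, 90, 55, 0.9, 45, 33, 116, 55, 1.08, 45, 33, 116, 55, 1.26, 45, 33, 116, 55, 1.44, 45])

```text
time: 17.08
ee_pos: [0.5501, -0.0384, 0.1473]
orientation: [1.772, 2.594, -0.0]
wrist_force: [-0.7, 0.4, 0.2]
width: 0.0454
```

apply_moves(commands=[0, 0, 0, 0.13, 45, 0, 0, 0, 0.13, 45])

```text
time: 17.32
ee_pos: [0.55, -0.0388, 0.1473]
orientation: [1.61, 2.698, -0.0]
wrist_force: [-1.0, 0.9, 0.3]
width: 0.0445
```

```bash
python3 - <<'E'
from h import *
s=bot.sense(); print(s["ee_pos"],s["wrist_force"],s["time"],np.abs(s["qd"]).max())
R=cv2.Rodrigues(np.array(s["orientation"],float))[0]; print("yaw",np.arctan2(R[1,0],R[0,0]),s["joint_positions"][5])
c=cam("wrist"); im,d=grab_frame("wrist"); save("w7.png",im,1)
E
```

```text
[ 0.55002884 -0.03879808  0.14731631] [-0.97853933  0.90998601  0.31920622] 17.325 0.08033754683926418
yaw 2.065391676140745 1.0058554494352965
```

View pics/w7.png

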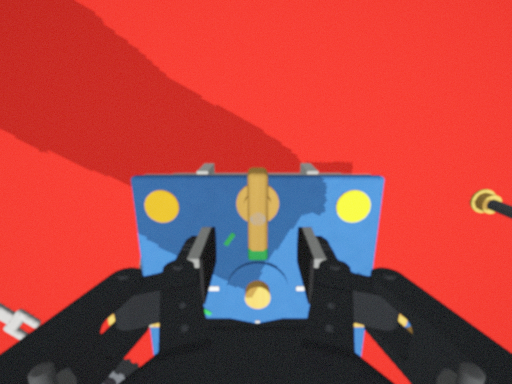

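The left bar is aligned at its half-way angle. I turn it home.

apply_moves(commands=[0, 0, -30, 0, 45, 0, 0, -55, 0, 45, 0, 0, -55, 0, 10, 0, 0, -55, 0, 10, 0, 0, -55, 0, 10, 0, 0, -55, 0, 10, 0, 0, -55, -0.15, 10, 0, 0, -55, -0.3, 10, 0, 0, -55, -0.45, 10, 0, 0, -55, -0.58, 10, 0, 0, -55, -0.66, 10, 0, 0, -55, -0.66, 10])

```text
time: 18.88
ee_pos: [0.5514, -0.0383, 0.0932]
orientation: [2.396, 2.03, 0.004]
wrist_force: [7.9, 4.3, -3.3]
width: 0.0124
```

```bash
python3 - <<'E'
from h import *
s=bot.sense(); print(s["ee_pos"],s["wrist_force"],s["wrist_torque"],s["time"])
R=cv2.Rodrigues(np.array(s["orientation"],float))[0]; print("yaw",np.arctan2(R[1,0],R[0,0]))
E
```

```text
[ 0.55136469 -0.03829158  0.09322571] [ 7.93273645  4.29001763 -3.25622775] [ 1.00731803 -1.29778098  1.56150521] 18.875
yaw 1.4059704979054113
```

Torque is 1.56 N m against 0.12 N m of friction, so the nut is against its stop. Next is the right nut.

apply_moves(commands=[0, 0, 0, 0, 45, 0, 0, 0, 0, 45, 0, 0, 0, 0, 45, 0, 0, 50, 0, 45, 20, -37, 55, 0.16, 45, 45, -85, 55, 0.33, 45, 65, -122, 55, 0.5, 45, 80.5, -150, 55, 0.66, 45, 80.5, -150, 55, 0.66, 45, 80.5, -150, 55, 0.66, 45])

```text
time: 20.12
ee_pos: [0.6302, -0.1885, 0.1471]
orientation: [-1.612, -2.696, 0.0]
wrist_force: [0.4, 1.4, 0.4]
width: 0.0451
```

apply_moves(commands=[0, 0, -30, 0, 45, 0, 0, -55, 0, 45, 0, 0, -55, 0, 10, 0, 0, -55, 0, 10, 0, 0, -55, 0, 10, 0, 0, -55, 0, 10, 0, 0, -55, -0.15, 10, 0, 0, -55, -0.3, 10, 0, 0, -55, -0.45, 10, 0, 0, -55, -0.58, 10, 0, 0, -55, -0.66, 10, 0, 0, -55, -0.66, 10])

```text
time: 21.62
ee_pos: [0.6323, -0.1874, 0.0936]
orientation: [2.395, 2.031, 0.006]
wrist_force: [11.3, 6.3, -9.9]
width: 0.0127
```

```bash
python3 - <<'E'
from h import *
s=bot.sense(); print(s["ee_pos"],s["wrist_force"],s["wrist_torque"],s["time"])
R=cv2.Rodrigues(np.array(s["orientation"],float))[0]; print("yaw",np.arctan2(R[1,0],R[0,0]))
E
```

```text
[ 0.63225744 -0.18735395  0.09357886] [11.32596934  6.3143121  -9.85828915] [ 1.40429644 -2.04319086  1.54118037] 21.625
yaw 1.4067858043691428
```

apply_moves(commands=[0, 0, 0, 0, 45, 0, 0, 0, 0, 45, 0, 0, 0, 0, 45, 0, 0, 50, 0, 45, 5, 18, 55, 0.18, 45, 12, 38, 55, 0.36, 45, 18, 58, 55, 0.54, 45, 24, 78, 55, 0.72, 45, 30, 98, 55, 0.9, 45, 35.5, 115, 55, 1.08, 45, 35.5, 115, 55, 1.26, 45, 35.5, 115, 55, 1.44, 45])

```text
time: 23.12
ee_pos: [0.666, -0.0735, 0.1475]
orientation: [0.453, 3.109, -0.0]
wrist_force: [0.5, 0.5, 0.2]
width: 0.0449
```

apply_moves(commands=[0, 0, 0, 0.18, 45, 0, 0, 0, 0.36, 45, 0, 0, 0, 0.54, 45, 0, 0, 0, 0.72, 45, 0, 0, 0, 0.79, 45, 0, 0, 0, 0.79, 45])

```text
time: 23.88
ee_pos: [0.666, -0.0738, 0.1475]
orientation: [-0.767, 3.046, -0.0]
wrist_force: [-0.2, -0.3, 0.1]
width: 0.0448
```

```bash
python3 - <<'E'
from h import *
s=bot.sense(); print(s["ee_pos"],s["wrist_force"],s["time"],s["joint_positions"][5])
R=cv2.Rodrigues(np.array(s["orientation"],float))[0]; print("yaw",np.arctan2(R[1,0],R[0,0])%6.2832)
c=cam("wrist"); im,d=grab_frame("wrist"); save("w8.png",im,1)
E
```

```text
[ 0.66599112 -0.07381676  0.14751647] [-0.19585269 -0.3064554   0.06421816] 23.875 -0.6037956323278028
yaw 3.635040620031763
```

View pics/w8.png

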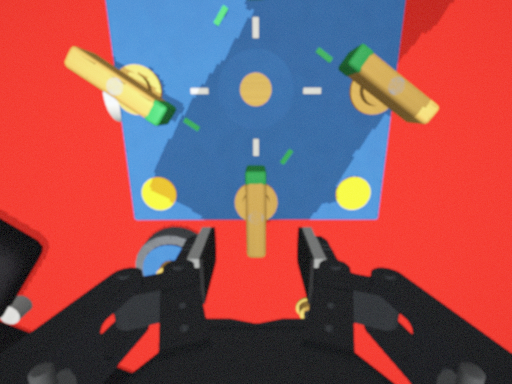

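The left and right bars now point at their green lines, and the far bar is centred at (256,212). I turn the far nut home, then the near one.

apply_moves(commands=[0, 0, -30, 0, 45, 0, 0, -55, 0, 45, 0, 0, -55, 0, 10, 0, 0, -55, 0, 10, 0, 0, -55, 0, 10, 0, 0, -55, 0, 10, 0, 0, -55, -0.15, 10, 0, 0, -55, -0.3, 10, 0, 0, -55, -0.45, 10, 0, 0, -55, -0.58, 10, 0, 0, -55, -0.66, 10, 0, 0, -55, -0.66, 10])

```text
time: 25.42
ee_pos: [0.6663, -0.0738, 0.0933]
orientation: [0.26, 3.13, -0.001]
wrist_force: [-3.8, -3.0, 5.0]
width: 0.0127
```

```bash
python3 - <<'E'
from h import *
s=bot.sense(); print(s["ee_pos"],s["wrist_force"],s["wrist_torque"],s["time"])
R=cv2.Rodrigues(np.array(s["orientation"],float))[0]; print("yaw",np.arctan2(R[1,0],R[0,0]))
E
```

```text
[ 0.66633726 -0.07382518  0.09330582] [-3.82761378 -2.99148747  4.9983509 ] [-0.59162407  0.7579052   1.47734694] 25.425
yaw 2.9759396717415902
```

apply_moves(commands=[0, 0, 0, 0, 45, 0, 0, 0, 0, 45, 0, 0, 0, 0, 45, 0, 0, 50, 0, 45, -35, -19, 55, 0.16, 45, -75, -41, 55, 0.33, 45, -115, -62, 55, 0.5, 45, -149, -81, 55, 0.66, 45, -149, -81, 55, 0.66, 45, -149, -81, 55, 0.66, 45])

```text
time: 26.68
ee_pos: [0.5175, -0.1546, 0.1475]
orientation: [-0.765, 3.046, -0.0]
wrist_force: [0.0, 0.1, -0.0]
width: 0.045
```

apply_moves(commands=[0, 0, -30, 0, 45, 0, 0, -55, 0, 45, 0, 0, -55, 0, 10, 0, 0, -55, 0, 10, 0, 0, -55, 0, 10, 0, 0, -55, 0, 10, 0, 0, -55, -0.15, 10, 0, 0, -55, -0.3, 10, 0, 0, -55, -0.45, 10, 0, 0, -55, -0.58, 10, 0, 0, -55, -0.66, 10, 0, 0, -55, -0.66, 10])

```text
time: 28.18
ee_pos: [0.5178, -0.1549, 0.093]
orientation: [0.258, 3.129, -0.001]
wrist_force: [3.6, -0.0, 0.5]
width: 0.0126
```

```bash
python3 - <<'E'
from h import *
s=bot.sense(); print(s["ee_pos"],s["wrist_force"],s["wrist_torque"],s["time"])
R=cv2.Rodrigues(np.array(s["orientation"],float))[0]; print("yaw",np.arctan2(R[1,0],R[0,0]))
E
```

```text
[ 0.51776259 -0.15489493  0.09298524] [ 3.56190271 -0.01331399  0.45949687] [-0.01682506 -0.70541812  1.38524962] 28.175
yaw 2.977197003006306
```

apply_moves(commands=[0, 0, 0, 0, 45, 0, 0, 0, 0, 45, 0, 0, 0, 0, 45, 0, 0, 50, 0, 45, 0, 0, 100, 0, 45, 30, 10, 150, 0, 45, 80, 25, 180, 0, 45, 120, 30, 180, 0, 45, 145, 30, 180, 0, 45, 145, 30, 180, 0, 45, 145, 30, 180, 0, 45])

```text
time: 29.55
ee_pos: [0.6615, -0.1249, 0.2722]
orientation: [-0.26, -3.13, 0.0]
wrist_force: [0.0, -0.1, 0.5]
width: 0.0447
```

```bash
python3 - <<'E'
from h import *
s=bot.sense(); print(s["ee_pos"],s["wrist_force"],s["time"])
c=cam("wrist"); im,d=grab_frame("wrist"); save("w9.png",im)
np.savez("w9.npz",K=c[0],R=c[1],t=c[2])
hsv=cv2.cvtColor(im,cv2.COLOR_RGB2HSV)
k,l,st,ce=cv2.connectedComponentsWithStats(cv2.inRange(hsv,(26,150,100),(34,255,255)))
for i in range(1,k):
    if st[i,4]>150: u,v=ce[i]; print(ce[i].round(),st[i,4],dep(c,u,v,np.median(d[l==i])).round(4))
E
```

```text
[ 0.66154961 -0.12486173  0.27224485] [ 0.04127282 -0.07654483  0.51857588] 29.55
[160.  98.] 373 [ 0.5593 -0.2217  0.0722]
[348. 122.] 349 [ 0.6238 -0.006   0.0723]
[245. 201.] 204 [ 0.7019 -0.1464  0.0721]
```

View pics/w9.png

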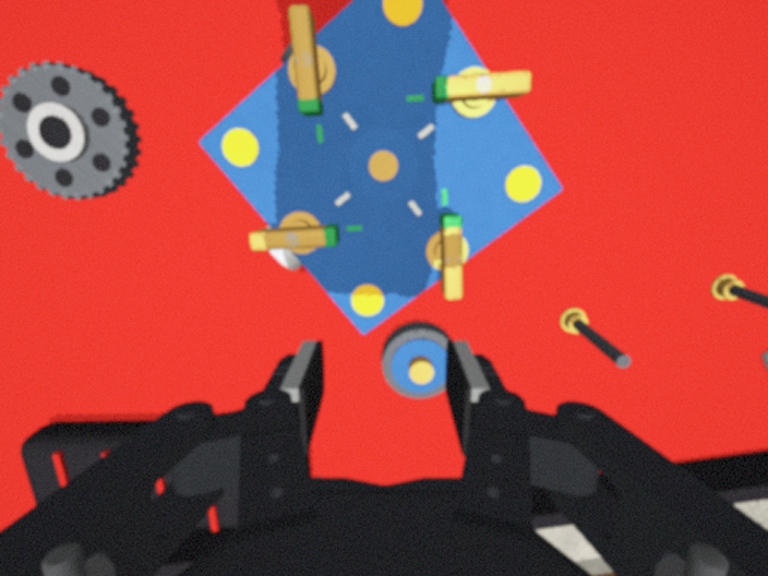

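All four green ends point at their green lines, and the three measured pads are at 72 mm. I do one numeric check of the bar angles before handing in.

```bash
python3 - <<'E'
from h import *
z=np.load("w9.npz"); c=(z["K"],z["R"],z["t"])
P=lambda q: atz(c,q[0]/1.5,q[1]/1.5,.112)[:2]
ok=True
for n,h,g,o in [("far",-2.6456,(452,219),(453,296)),("left",-1.0746,(441,88),(528,80)),("right",2.0676,(333,235),(254,241)),("near",.4966,(310,104),(300,10))]:
    D=P(g)-P(o); x=.6-((np.arctan2(D[1],D[0])-h+np.pi)%(2*np.pi)-np.pi); print(n,"nut angle",round(x,3)); ok&=abs(x-1.2)<.07
print(ok)
if ok: print(bot.finish_job())
E
```

```text
far nut angle 1.204
left nut angle 1.178
right nut angle 1.187
near nut angle 1.197
True
the job is handed in; nothing more can be done
None
```

The job is done and handed in at about 29.6 s of the 72 s allowed. The cover is flat on its housing and all four nuts are tightened to their stops.

- **Cover:** I pressed the proud far corner down with closed fingers until it met the stop at about 20 N, with the fingertip at z ≈ 72 mm. Afterwards three pads, including the pressed one, measured 72.1–72.3 mm. I did not measure the near pad.
- **Nuts:** Naming them by where they stand as seen from the robot, both passes went left, right, far, near, so each nut was followed by its diagonal opposite. The first pass took each to its white line, the second to its stop.
- **Stops:** Each nut showed 1.4–1.6 N m at its stop, against 0.12 N m of friction.
- **Final check:** The last picture shows all four green ends on their green lines. The nut angles, from end points I read off that picture, came to 1.18–1.20 rad against the 1.2 stop.

The gripper was clear of everything at hand-in, and I touched nothing else on the bench. No check failed or disagreed.

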